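# Snap a burnishing rod into its spring clips and slide it home under the hood

### The job

Take the round burnishing rod from the wooden rest and press it gently down into both spring clips of the green holder, with its end still clear of the black hood. Then slide it along in the clips until its end is fully home against the hood's end wall, and let go. Never lean hard on the holder, and leave the hammer, the tray of pins and the handle blank alone.

Things in the scene. Friction and masses are not known exactly. Their poses are not given: they have to be found in the camera images.
- rod_center (a point): centre of the loose burnishing rod: a cylinder 20 mm in diameter, 160 mm long along its own y axis, about 0.25 kg, steel with a red-brown grip (52 mm) in the middle between thin brass bands; both ends alike. It starts lying level in the rest, turned anyhow about its own axis.
- rest: fixed dark wooden rest, 60 x 130 mm, origin under its centre on the bench. Two V blocks 14 mm wide at y = -55 and +55 mm carry the rod along the rest's y axis, the rod's axis 36 mm above the bench. Between the blocks only an 8 mm base plate lies under the rod, so fingers can reach around the rod's middle from above.
- holder: fixed green holder, origin on the bench midway between its two clips; foot 70 mm wide (x), y from -64 to +102 mm, 12 mm thick. It bears a steel carrier with two upward-opening spring clips in a row along y and a black hood at +y. The carrier is clamped rigidly at a height set by hand, up to 12 mm above or below nominal: no pose given here shows it. Pushing with over 30 N is too hard.
- clip_far (a point): centre of a rod seated in the clip away from the hood, at the nominal height (85 mm above the bench, true seat within 12 mm of that). Axes as the holder's: the rod lies along y. Each clip is 14 mm wide in y: a rigid V saddle, and two sprung jaws (lips 8.5 mm above the seated axis, flares up to 21 mm above it) that catch a rod within about 4 mm sideways.
- clip_hood (a point): the same for the clip next to the hood, 90 mm along +y from the other. A rod coming down meets the flares about 19 mm above its seat and snaps past the lips 8 mm above it; both clips at once take about 10 to 18 N, then it bottoms hard. Fingers have free room between the clips, 76 mm long, down to a 16 mm wide bar 36 mm below the seated axis.
- hood_wall (a point): middle of the hood's end wall (nominal height), 88 mm along y from the holder's origin. The hood is 33 mm wide, open below and to -y, its mouth 11 mm before the wall; roof and sides 12.5 mm from the rod's axis, roof 4 mm thick. Press the rod in with its end 5 to 15 mm before the mouth, then slide it to +y (a few N) until its end meets the rigid wall: rod centre 80 mm before the wall.
- hammer: loose hammer lying on the bench, about 240 mm long; leave it alone
- pin_tray: loose orange tray of brass pins, 110 x 85 x 35 mm, origin under its centre; leave it alone
- handle_blank: loose red-brown knife handle blank with a brass end, 116 x 24 x 17 mm, lying on the bench; leave it alone
Things that resemble listed ones, but are neither listed nor needed, are in the scene too. Leave any pink look-alike of the part that bears rod_center alone.

How it is judged (in metres and radians):
On the way, in this order (a step that is already met when the one before it is completed fails the run):
1. the rod has been brought down into the clips, along the holder, its end still before the hood (y of rod_center in the frame of holder between -0.03 and -0.002 m and x of rod_center in the frame of holder between -0.003 and 0.003 m and z of rod_center in the frame of holder between 0.07 and 0.0985 m and angle between the y axis of rod_center and the y axis of holder, either way round below 0.05 rad), for 0.2 s.
2. the rod has been slid along until its end is home against the hood's end wall (y of rod_center in the frame of holder above 0.0055 m), for 0.1 s.
At the end, for the whole second after the job is handed in: The rod lies at rest and released in both clips, along the holder within 0.03 rad and within 3 mm sideways, its axis 70 to 98.5 mm above the bench, its end under the hood and within 2.5 mm of the hood's end wall (y of rod_center in the frame of holder between 0.0055 and 0.011 m and x of rod_center in the frame of holder between -0.003 and 0.003 m and z of rod_center in the frame of holder between 0.07 and 0.0985 m and angle between the y axis of rod_center and the y axis of holder, either way round below 0.03 rad and linear speed of rod below 0.01 m/s); the robot touches nothing.
It fails at once if the contact forces between rod and holder add up to more than 50 N (contact force between rod and holder above 50 N).
It fails at once if the arm or fingers press on the holder with more than 25 N (contact force between any of the fingers, the arm and holder above 25 N).
It fails at once if a bystander is moved by more than 15 mm (distance of any of hammer, pin_tray, handle_blank from where it was at the start of the episode above 0.015 m).
It also fails if it takes over 67 s, if anything falls off the work surface, if the arm or the gripper's body presses on something with over 40 N, if the wrist force passes 120 N, or if a joint passes its speed limit or range.

### The arm

A 7-joint arm with a two-finger parallel gripper is mounted at the origin on the work surface. World frame = base frame: x ahead of the robot, y to its left, z up, the work surface at z = 0. Lengths are in mm, angles in rad, forces in N, time in s.
With the tool pointing down it reaches from about 400 to 875 mm from the base axis. Payload 4.4 kg.
Tool frame: the origin (TCP) lies midway between the tips of the shut fingers; the grasp point (between the pads) lies 19 mm behind it (ctrl.grip_point_offset is the distance from the TCP to the grasp point, in mm); z points along the fingers, x is the direction in which the jaws open and shut, and the axes are right-handed (so a half turn about z gives the same grasp; the last joint's range is limited). The gripper opens to 85 mm and grips with 20 to 120 N. Pads are 22 mm wide; open, the fingers measure 114 mm over their backs; the gripper's body (76 mm by 85 mm) begins 54 mm behind the grasp point. The pads swing forward as they close: fully open they stand 13 mm farther back than shut.
Start: joints at [-1.289, 0.628, 0.038, 1.517, -0.027, 0.996, -0.02], TCP at [221.516, 611.105, 196.613] pointing down, gripper open.
Joint ranges: [-3.06, 3.06], [-0.37, 2.12], [-1.25, 1.32], [0.18, 2.47], [-1.1, 4.24], [0.23, 1.98], [-2.94, 2.94]. Speed limits (rad/s): [2.57, 2.57, 3.14, 3.14, 3.14, 3.14, 3.14].

### API

Orientations are given as [roll, pitch, yaw] about the fixed x, y, z axes, in that order (R = Rz(yaw) Ry(pitch) Rx(roll)).
In Python, from cell import ctrl, viewer gives the robot as it stands.
- The arm moves only by the tool apply_moves, never from a script. Its argument "series" is a list that holds one entry, the list of rows, each a list of 6 numbers: the shift along the tool's x, y, z normalised to -1 to 1, where 1 is 50 mm, then the turn, a rotation vector about the tool's x, y, z normalised to -1 to 1, where 1 is 6 degrees. In form: [[[tx, ty, tz, rx, ry, rz], ...]]. A call has exactly 5 rows; each row shifts and turns the commanded pose from where the row before left it, along the tool's axes as they then stand; what a row does not reach is not made up. A row lasts 1/8 s, in which the tool goes at most 62.5 mm and 10.7 degrees, less where a joint would pass 70% of its speed; a pose out of reach is approached as far as the arm can. A call with a number of a shift or a turn outside -1 to 1 is refused whole. A call with a gripper value outside its range is refused whole. "claw" is the gripper command: -1 is shut, 1 is fully open, values between are in proportion, set as the call begins (left out, the last holds). The fingers move at their own pace and stop on an object; the grip force is fixed at half the most. Time passes only in rows, so rows that do not move let the fingers close, or fill a call up. It gives the time, the measured TCP pose, the force and the opening at its end, in the units of the state.
- ctrl.read_state(): the state, without advancing time (a new reading comes with each control period).
- viewer.get_image(name): name is "scene" or "top" or "wrist"; returns the picture (480x640x3 uint8, blue, green, red); there is no depth.
- viewer.camera_info(name): a dict with "K" (3x3 intrinsics, pixels), "distortion" ([k1, k2, p1, p2, k3] as OpenCV has them; the pictures are not rectified), "R" (3x3) and "t" (3): a world point X has camera coordinates R X + t. Camera axes: x right, y down, z forward; pixel columns grow to the right and rows downward; lengths in mm; the calibration is good to about 2 mm. A picture is of the moment at which its call begins: read the wrist's pose just before it. camera_info takes no time and is no camera call; for the wrist camera it gives the pose at the moment of the call.
- ctrl.finish_job(): hands the job in, once; it reports no verdict.
Trained networks look in the newest picture that a camera, given by its name, has taken for a name from the list of things; names that differ only in an ending like _2 or _b are one class to them, and where a whole thing is asked for, a point or a joint stands for the part that bears it (a point fixed in the world has none). Each returns a list of dicts, best first, with "score" (0 to 1); they miss things now and then, are a little off and sometimes report something else, mostly with a low value. They report only what shows in the picture. A call takes as long as a camera call. They do not tell look-alikes from the thing itself.
- viewer.find_in(camera, label): "location" ([column, row] as shares, 0 to 1, of the picture: columns of its width, rows of its height, amid what is visible of it).
The state is a dict: "clock": time; "qpos": joint angles; "qd": joint speeds; "tau": joint torques, N m; "eef_pos": TCP position; "tool_rot": TCP orientation; "force": force on the tool from outside, world axes, zero at the start; "torque": the same for the moment, N m; "width": finger opening in mm.
Only numpy, scipy, OpenCV 4.12 (cv2) and the standard library are available. Lean on these libraries where they do the work, as an engineer would, in place of code of your own. Each camera call takes 0.05 s, during which the arm holds its last target. There are 200 camera calls.

## Working session

There is one attempt and no reset: what is moved stays moved. The work goes in short steps, Python scripts to look and compute and a tool call to move; the robot and the scene stay as the last step left them, time stands still between calls to the robot, and variables do not carry over. Pictures are saved under pics/ and viewed, about 8 in all and at most 12, crops included, and the job is handed in when it is done.

Besides the shell and the picture viewer there is one more tool, called after "Request:" as name(argument=value, ...) on one line, values as JSON. apply_moves: Moves the arm, as the interface text tells. Scaled input: -1 to 1 covers 50 mm each way for a shift and 6 degrees each way for a turn. Its arguments: {"type":"object","properties":{"series":{"type":"array","items":{"type":"array","items":{"type":"array","items":{"type":"number"}}}},"claw":{"type":"number"}},"required":["series"]}

```bash
ls; mkdir -p pics; python3 - <<'E'
from cell import ctrl, viewer
import cv2
s=ctrl.read_state(); print(s)
for c in ["scene","top"]:
    im=viewer.get_image(c); cv2.imwrite(f"pics/{c}0.png",im)
    i=viewer.camera_info(c); print(c,i)
    for l in ["rod_center","rest","holder","clip_far","clip_hood","hood_wall"]:
        print(l,[(round(d['score'],2),round(d['location'][0]*640),round(d['location'][1]*480)) for d in viewer.find_in(c,l)])
print(viewer.camera_info("wrist"))
E
```

```text
pics
{'clock': 0.0, 'qpos': array([-1.2888074 ,  0.62934116,  0.03839874,  1.5183944 , -0.02697191,
        0.99628114, -0.02000714]), 'qd': array([ 0.00058505, -0.00068698, -0.00173278,  0.00148824, -0.00070459,
       -0.00017442,  0.00049751]), 'tau': array([-1.56988162e-04, -5.63398647e+01,  1.22627344e+00, -1.93452144e+01,
        1.10297219e-02,  1.04523380e-02,  7.89008539e-06]), 'eef_pos': array([221.25237606, 610.44057261, 195.68313744]), 'tool_rot': array([3.14156908e+00, 1.90707401e-03, 1.22304988e+00]), 'force': array([ 0.6048839 , -0.04751003, -0.11288891]), 'torque': array([ 0.02444471, -0.03803412,  0.0437564 ]), 'width': 85.42504100801645}
scene {'K': array([[543.72970224,   0.        , 316.23574782],
       [  0.        , 543.72970224, 235.73600666],
       [  0.        ,   0.        ,   1.        ]]), 'distortion': array([-0.00312166,  0.        ,  0.        ,  0.        ,  0.        ]), 'R': array([[-0.43079184,  0.9023175 ,  0.01554086],
       [ 0.7388314 ,  0.36252301, -0.56807149],
       [-0.51821477, -0.23323849, -0.82283246]]), 't': array([ 277.43222783, -30
[... 717 characters left out ...]
])}
rod_center [(0.94, 414, 377), (0.89, 403, 285), (0.84, 302, 335), (0.78, 510, 284)]
rest [(0.66, 390, 290), (0.58, 182, 287)]
holder [(0.85, 183, 290)]
clip_far [(0.95, 182, 287)]
clip_hood [(0.82, 182, 292)]
hood_wall [(0.55, 183, 290)]
{'K': array([[398.37669158,   0.        , 325.15656137],
       [  0.        , 398.37669158, 238.19573263],
       [  0.        ,   0.        ,   1.        ]]), 'distortion': array([-0.05730118,  0.        ,  0.        ,  0.        ,  0.        ]), 'R': array([[ 0.34155943,  0.93985893,  0.00153398],
       [ 0.90028891, -0.32764681,  0.28657886],
       [ 0.2698463 , -0.09650269, -0.95805543]]), 't': array([-650.5629538 ,  -37.71058909,  378.55495651])}
```

View pics/scene0.png

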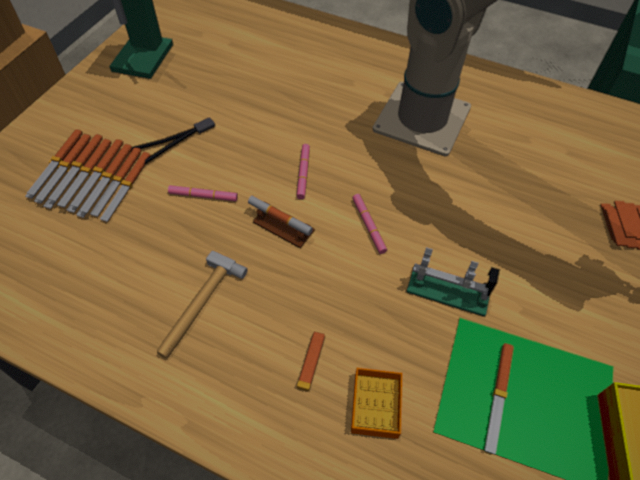

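View pics/top0.png

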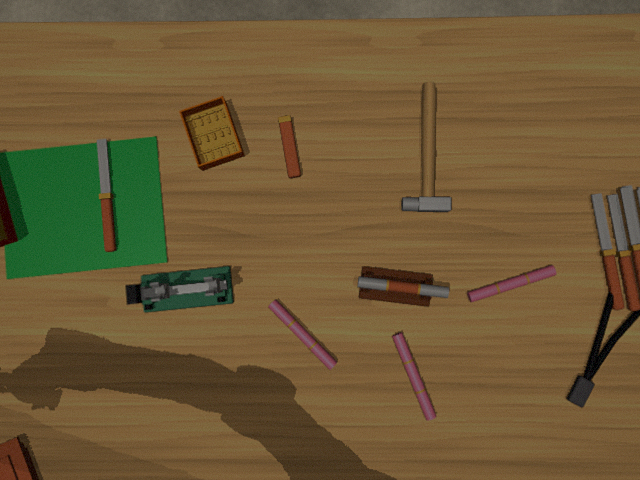

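The real rod is the steel one with the red-brown grip on the dark rest, at scene (283,217) and top (403,286). The pink sticks are decoys, at scene (203,194), (303,171) and (370,223) and top (510,284), (414,377) and (302,335). The holder is at scene (450,285) and top (186,289), with its hood at top (134,293), which is toward +y.

```bash
cat > h.py <<'E'
import numpy as np, cv2
from scipy.spatial.transform import Rotation as Ro
from cell import ctrl, viewer
def ray(ci,p):
    u=cv2.undistortPoints(np.array([[p]],float),ci['K'],ci['distortion'])[0,0]
    d=ci['R'].T@np.array([u[0],u[1],1]); c=-ci['R'].T@ci['t']; return c,d/np.linalg.norm(d)
def atz(ci,p,z):
    c,d=ray(ci,p); return c+d*(z-c[2])/d[2]
def tri(rs):
    A=sum(np.eye(3)-np.outer(d,d) for c,d in rs); b=sum((np.eye(3)-np.outer(d,d))@c for c,d in rs)
    X=np.linalg.solve(A,b); return X,[np.linalg.norm(np.cross(X-c,d)) for c,d in rs]
def proj(ci,X):
    return cv2.projectPoints(np.array([X],float),cv2.Rodrigues(ci['R'])[0],ci['t'],ci['K'],ci['distortion'])[0].ravel()
def plan(target,yaw=None,s=None):
    "tool-frame shift (in 50mm units) to target TCP; remaining yaw turn (6deg units)"
    s=s or ctrl.read_state(); R=Ro.from_euler('xyz',s['tool_rot']).as_matrix()
    d=R.T@(np.array(target)-s['eef_pos'])/50
    print('eef',s['eef_pos'].round(1),'rpy',s['tool_rot'].round(4),'shift units',d.round(3))
    if yaw is not None:
        Rt=Ro.from_euler('xyz',[np.pi,0,yaw]).as_matrix(); rv=Ro.from_matrix(R.T@Rt).as_rotvec()
        print('rot units',np.round(np.degrees(rv)/6,3))
def grab(n,f):
    ci=viewer.camera_info(n); im=viewer.get_image(n); cv2.imwrite(f,im); return ci,im
E
python3 - <<'E'
from h import *
t=viewer.camera_info('top'); s=viewer.camera_info('scene')
print('rod tri',tri([ray(t,(403,286)),ray(s,(283,217))]))
for n,p in dict(rodL=(359,283),rodR=(449,291)).items(): print(n,atz(t,p,36).round(1))
for n,p in dict(hood=(128,294),far=(222,286),hoodclip=(150,291)).items(): print(n,atz(t,p,100).round(1))
for n,p in dict(f1=(141,274),f2=(231,267),f3=(233,303),f4=(144,311)).items(): print(n,atz(t,p,12).round(1))
plan([0,0,0])
E
```

```text
rod tri (array([ 467.93002402, -171.41858728,   28.73262391]), [np.float64(4.928036534391383), np.float64(4.928036534391483)])
rodL [475.3 -97.   36. ]
rodR [ 460.7 -256.3   36. ]
hood [458.5 292.6 100. ]
far [471.2 135.1 100. ]
hoodclip [463.3 255.8 100. ]
f1 [493.  303.2  12. ]
f2 [505.3 137.1  12. ]
f3 [439.3 132.9  12. ]
f4 [425.2 296.4  12. ]
eef [221.5 611.1 196.6] rpy [-3.1416e+00 -1.0000e-04  1.2230e+00] shift units [-1.3001e+01  1.0000e-03  3.9320e+00]
```

```bash
python3 - <<'E'
import cv2,numpy as np
a=cv2.imread('pics/scene0.png'); b=cv2.imread('pics/top0.png')
f=lambda im,x,y,w,h,k:cv2.resize(im[y:y+h,x:x+w],None,fx=k,fy=k,interpolation=cv2.INTER_CUBIC)
A=f(a,400,235,110,90,3.6);B=f(b,120,255,120,66,3.3);C=f(a,240,185,80,66,4);D=f(b,350,260,110,50,3.6)
o=np.zeros((600,800,3),np.uint8)
for im,x,y in((A,0,0),(B,0,330),(C,400,0),(D,400,330)): o[y:y+im.shape[0],x:x+im.shape[1]]=im[:600-y,:800-x]
cv2.imwrite('pics/crop1.png',o)
E
```

```text
(no output)
```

View pics/crop1.png

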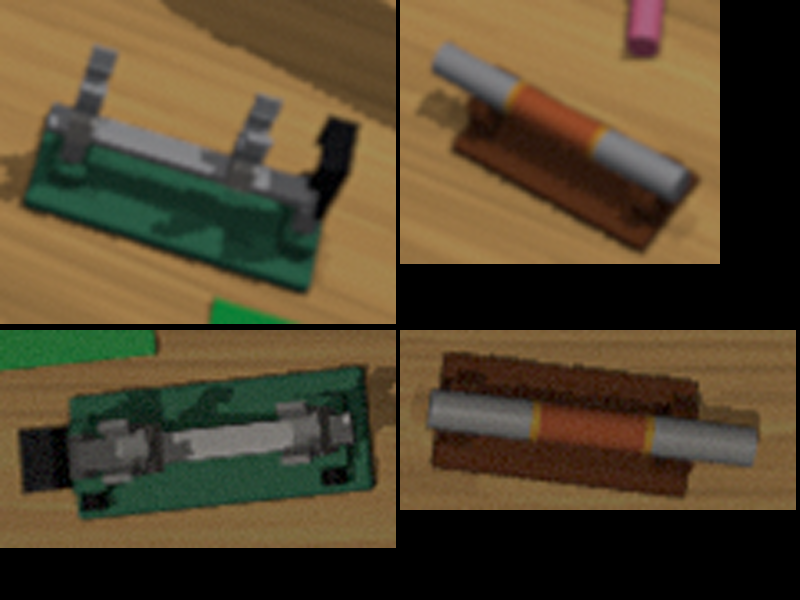

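```bash
cat >> h.py <<'E'
def seq(target,yaw,n,s=None):
    s=s or ctrl.read_state(); p=np.array(s['eef_pos'],float); y0=s['tool_rot'][2]; T=np.array(target,float)
    dy=(yaw-y0+np.pi)%(2*np.pi)-np.pi
    for i in range(n):
        y=y0+dy*i/n; R=Ro.from_euler('xyz',[np.pi,0,y]).as_matrix()
        print(list((R.T@(T-p)/n/50).round(3)),[0,0,round(-np.degrees(dy)/n/6,3)])
E
python3 - <<'E'
from h import *
s=ctrl.read_state();w=viewer.camera_info('wrist')
R=Ro.from_euler('xyz',s['tool_rot']).as_matrix()
print('cam in tool',R.T@(-w['R'].T@w['t']-s['eef_pos']), 'fwd in tool',R.T@w['R'][2])
seq([500,300,260],0.079,10)
E
```

```text
cam in tool [ 3.25455018e-02 -7.18297007e+01 -1.77836998e+02] fwd in tool [0.00119567 0.28661097 0.9580463 ]
[np.float64(-0.395), np.float64(0.736), np.float64(-0.127)] [0, 0, np.float64(1.092)]
[np.float64(-0.309), np.float64(0.776), np.float64(-0.127)] [0, 0, np.float64(1.092)]
[np.float64(-0.218), np.float64(0.806), np.float64(-0.127)] [0, 0, np.float64(1.092)]
[np.float64(-0.125), np.float64(0.826), np.float64(-0.127)] [0, 0, np.float64(1.092)]
[np.float64(-0.029), np.float64(0.835), np.float64(-0.127)] [0, 0, np.float64(1.092)]
[np.float64(0.066), np.float64(0.832), np.float64(-0.127)] [0, 0, np.float64(1.092)]
[np.float64(0.161), np.float64(0.819), np.float64(-0.127)] [0, 0, np.float64(1.092)]
[np.float64(0.253), np.float64(0.796), np.float64(-0.127)] [0, 0, np.float64(1.092)]
[np.float64(0.342), np.float64(0.762), np.float64(-0.127)] [0, 0, np.float64(1.092)]
[np.float64(0.427), np.float64(0.718), np.float64(-0.127)] [0, 0, np.float64(1.092)]
```

Request:
apply_moves(series=[[[-0.4,0.75,-0.13,0,0,1],[-0.31,0.79,-0.13,0,0,1],[-0.22,0.82,-0.13,0,0,1],[-0.13,0.84,-0.13,0,0,1],[-0.03,0.85,-0.13,0,0,1]]], claw=1)

```text
clock: 1.32
eef_pos: [367.2, 454.8, 229.5]
tool_rot: [-3.141, -0.0, 0.696]
force: [0.6, 0.3, -0.5]
width: 85.5
```

Request:
apply_moves(series=[[[0.05,0.84,-0.13,0,0,1],[0.14,0.83,-0.13,0,0,1],[0.22,0.81,-0.13,0,0,1],[0.31,0.78,-0.13,0,0,1],[0.4,0.74,-0.13,0,0,1]]])

```text
clock: 1.95
eef_pos: [512.5, 303.0, 262.0]
tool_rot: [-3.141, -0.0, 0.173]
force: [-0.4, 0.4, -0.2]
width: 85.0
```

```bash
python3 - <<'E'
from h import *
plan([470,280,260],0.079)
ci,im=grab('wrist','pics/w1.png'); import pickle; pickle.dump(ci,open('w1.pkl','wb'))
for l in ["holder","clip_far","clip_hood","hood_wall"]:
    print(l,[(round(d['score'],2),round(d['location'][0]*640),round(d['location'][1]*480)) for d in viewer.find_in('wrist',l)])
E
```

```text
eef [512.5 303.  262. ] rpy [-3.1412e+00 -3.0000e-04  1.7250e-01] shift units [-0.916  0.307  0.04 ]
rot units [-0.004 -0.003  0.893]
holder [(0.72, 272, 257), (0.32, 426, 418)]
clip_far [(0.58, 271, 254)]
clip_hood [(0.85, 275, 252)]
hood_wall [(0.92, 271, 252), (0.18, 429, 418)]
```

View pics/w1.png

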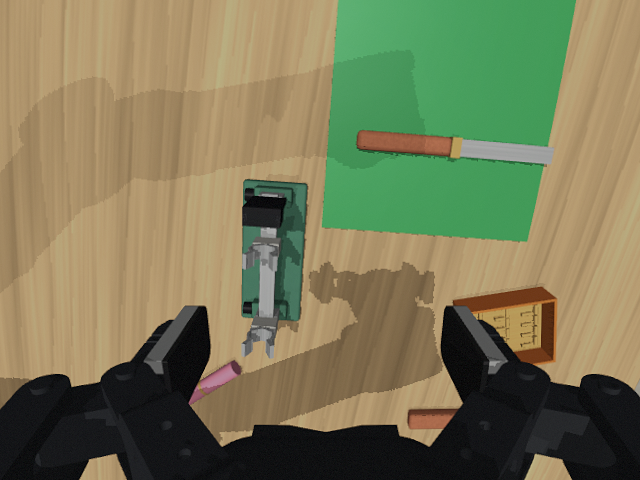

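Holder seen in the wrist view: hood (264,210), hood clip (262,250), far clip (262,335). I'll take two nearer views from different places to get the seat height.

```bash
python3 - <<'E'
from h import *
seq([465,190,190],0.079,5)
E
```

```text
[np.float64(-0.262), np.float64(0.419), np.float64(0.286)] [0, 0, np.float64(0.187)]
[np.float64(-0.254), np.float64(0.424), np.float64(0.286)] [0, 0, np.float64(0.187)]
[np.float64(-0.245), np.float64(0.429), np.float64(0.286)] [0, 0, np.float64(0.187)]
[np.float64(-0.237), np.float64(0.433), np.float64(0.286)] [0, 0, np.float64(0.187)]
[np.float64(-0.228), np.float64(0.438), np.float64(0.286)] [0, 0, np.float64(0.187)]
```

Request:
apply_moves(series=[[[-0.31,0.52,0.35,0,0,0.22],[-0.31,0.52,0.35,0,0,0.22],[-0.3,0.54,0.35,0,0,0.22],[-0.29,0.54,0.35,0,0,0.22],[0,0,0,0,0,0]]])

```text
clock: 2.82
eef_pos: [463.9, 189.2, 190.6]
tool_rot: [3.141, 0.004, 0.083]
force: [-0.0, 0.7, 0.1]
width: 85.5
```

```bash
python3 - <<'E'
from h import *; import pickle
ci,im=grab('wrist','pics/w2.png'); pickle.dump(ci,open('w2.pkl','wb'))
plan([470,110,190],0.079)
E
```

```text
eef [465.4 191.1 191.3] rpy [-3.1411e+00  1.5000e-03  8.4900e-02] shift units [-0.046  1.624  0.025]
rot units [-0.004  0.014  0.057]
```

Request:
apply_moves(series=[[[0,0.4,0,0,0,0],[0,0.4,0,0,0,0],[0,0.4,0,0,0,0],[0,0.4,0,0,0,0],[0,0,0,0,0,0]]])

```text
clock: 3.5
eef_pos: [474.2, 111.2, 192.1]
tool_rot: [-3.141, -0.001, 0.084]
force: [0.4, 0.3, 0.4]
width: 85.4
```

```bash
python3 - <<'E'
from h import *; import pickle
ci,im=grab('wrist','pics/w3.png'); pickle.dump(ci,open('w3.pkl','wb'))
plan([470,110,190],0.079)
a=cv2.imread('pics/w2.png'); t=viewer.camera_info('top')
o=np.zeros((600,800,3),np.uint8)
c2=pickle.load(open('w2.pkl','rb'))
for k,(c,m) in enumerate(((c2,a),(ci,im))):
    u,v=proj(c,[464,215,95]); print(u,v)
    x,y=int(u)-57,int(v)-115; x=max(0,x);y=max(0,y); print('crop',x,y)
    q=m[y:y+171,x:x+114]; q=cv2.resize(q,None,fx=3.5,fy=3.5,interpolation=cv2.INTER_CUBIC); o[:q.shape[0],400*k:400*k+q.shape[1]]=q[:600]
cv2.imwrite('pics/c23.png',o)
E
```

```text
eef [473.9 112.3 191.9] rpy [-3.1405e+00 -1.1000e-03  8.4900e-02] shift units [-0.081  0.038  0.039]
rot units [-0.011 -0.01   0.056]
327.25567016923605 190.23078503185596
crop 270 75
320.79584888054956 69.6114989671633
crop 263 0
```

View pics/c23.png

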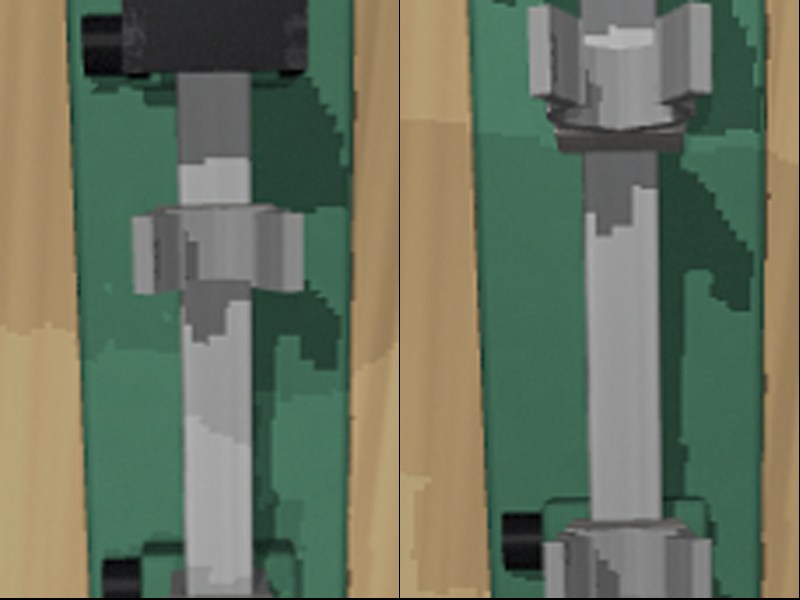

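```bash
python3 - <<'E'
from h import *; import pickle
c2=pickle.load(open('w2.pkl','rb'));c3=pickle.load(open('w3.pkl','rb'))
P=dict(Lp=((308,137),(299.9,1.4)),Lm=((308,158.7),(299.9,26.6)),Rp=((356.6,135.6),(351.9,2.3)),Rm=((356.6,158.1),(351.9,27.1)))
for n,(a,b) in P.items(): X,e=tri([ray(c2,a),ray(c3,b)]); print(n,X.round(1),np.round(e,2))
a=cv2.imread('pics/w2.png');b=cv2.imread('pics/w3.png')
o=np.zeros((560,800,3),np.uint8)
for k,(m,x,y) in enumerate(((a,285,225),(b,285,140))):
    q=m[y:y+70,x:x+80]; q=cv2.resize(q,None,fx=5,fy=5,interpolation=cv2.INTER_CUBIC); o[:350,400*k:400*k+400]=q
m=cv2.imread('pics/w2.png')[55:97,285:385]; o[350:,:400]=cv2.resize(m,(400,210),interpolation=cv2.INTER_CUBIC)
cv2.imwrite('pics/c4.png',o)
E
```

```text
Lp [448.9 250.4 109.8] [0.06 0.06]
Lm [449.8 236.8 108.9] [0.04 0.04]
Rp [479.7 253.7 105.3] [0.03 0.03]
Rm [481.  239.5 106.7] [0.01 0.01]
```

View pics/c4.png

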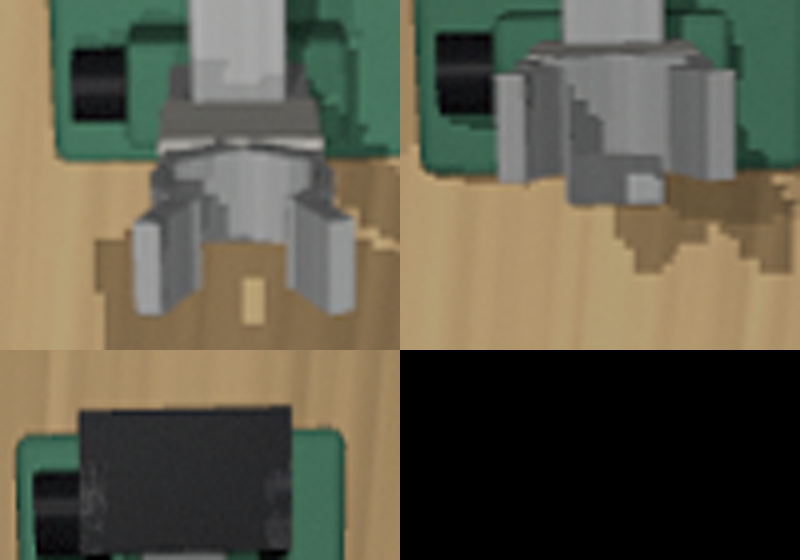

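```bash
python3 - <<'E'
from h import *; import pickle
c2=pickle.load(open('w2.pkl','rb'));c3=pickle.load(open('w3.pkl','rb'))
P=dict(Lp=((308,137),(299.9,1.4)),Lm=((308,158.7),(299.9,26.6)),Rp=((356.6,135.6),(351.9,2.3)),Rm=((356.6,158.1),(351.9,27.1)),
fLp=((311.6,269.4),(304.4,155)),fLm=((312,287.6),(304.8,176.6)),fRp=((355.6,268.4),(352,154)),fRm=((355.6,287.4),(352,176)))
D={}
for n,(a,b) in P.items(): X,e=tri([ray(c2,a),ray(c3,b)]); D[n]=X; print(n,X.round(1),np.round(e,2))
H=np.mean([D[k] for k in('Lp','Lm','Rp','Rm')],0);F=np.mean([D['f'+k] for k in('Lp','Lm','Rp','Rm')],0)
print('H',H,'F',F,'dist',np.linalg.norm(H-F),'yaw',np.arctan2(-(H-F)[0],(H-F)[1]),'O',(H+F)/2)
for nm,c,hh in(('w2',c2,[(308,137),(308,158.7),(356.6,135.6),(356.6,158.1)]),('w3',c3,[(299.9,1.4),(299.9,26.6),(351.9,2.3),(351.9,27.1)])):
  ff=[P['f'+k][0 if nm=='w2' else 1] for k in('Lp','Lm','Rp','Rm')]
  for z in(104,107,110):
    h=np.mean([atz(c,p,z) for p in hh],0);f=np.mean([atz(c,p,z) for p in ff],0)
    w=np.linalg.norm(atz(c,hh[0],z)-atz(c,hh[2],z))
    print(nm,z,h.round(1),f.round(1),np.linalg.norm(h-f).round(1),'yaw',np.arctan2(-(h-f)[0],(h-f)[1]).round(4),'flare w',w.round(1))
for p in((304.75,67.4),(357.75,66.4),(304.75,95.6),(357.75,94.6)): print('roof',atz(c2,p,103).round(1))
plan([468,-176,150],-0.0915)
seq([475,-176,150],-0.0915,6)
E
```

```text
Lp [448.9 250.4 109.8] [0.06 0.06]
Lm [449.8 236.8 108.9] [0.04 0.04]
Rp [479.7 253.7 105.3] [0.03 0.03]
Rm [481.  239.5 106.7] [0.01 0.01]
fLp [457.7 160.8 108.1] [0.12 0.12]
fLm [458.9 146.8 107.4] [0.08 0.08]
fRp [488.3 164.  107.6] [0.17 0.17]
fRm [489.8 149.8 108.1] [0.13 0.13]
H [464.8246944  245.08965358 107.66779194] F [473.68226548 155.34960199 107.81758953] dist 90.17624889899328 yaw 0.09838387482436933 O [469.25347994 200.21962779 107.74269073]
w2 104 [464.8 244.8 104. ] [473.8 153.8 104. ] 91.5 yaw 0.0985 flare w 31.4
w2 107 [464.7 245.  107. ] [473.6 155.  107. ] 90.5 yaw 0.0985 flare w 31.0
w2 110 [464.7 245.2 110. ] [473.4 156.2 110. ] 89.4 yaw 0.0985 flare w 30.7
w3 104 [464.7 245.9 104. ] [473.9 155.  104. ] 91.5 yaw 0.1006 flare w 31.4
w3 107 [464.7 245.2 107. ] [473.8 155.3 107. ] 90.4 yaw 0.1006 flare w 31.0
w3 110 [464.8 244.5 110. ] [473.8 155.6 110. ] 89.4 yaw 0.1006 flare w 30.7
roof [443.4 292.2 103. ]
roof [476.2 295.6 103. ]
roof [444.6 275.5 103. ]
roof [478.  278.9 103. ]
eef [473.9 112.3 191.9] rpy [-3.1405e+00 -1.1000e-03  8.4900e-02] shift units [-0.607  5.735  0.832]
rot units [-0.011 -0.009  1.684]
[np.float64(-0.078), np.float64(0.958), np.float64(0.14)] [0, 0, np.float64(0.281)]
[np.float64(-0.05), np.float64(0.96), np.float64(0.14)] [0, 0, np.float64(0.281)]
[np.float64(-0.021), np.float64(0.961), np.float64(0.14)] [0, 0, np.float64(0.281)]
[np.float64(0.007), np.float64(0.961), np.float64(0.14)] [0, 0, np.float64(0.281)]
[np.float64(0.035), np.float64(0.96), np.float64(0.14)] [0, 0, np.float64(0.281)]
[np.float64(0.063), np.float64(0.959), np.float64(0.14)] [0, 0, np.float64(0.281)]
```

Holder origin is about (469.3, 200.2) with yaw 0.0995. The clip spacing measures 90.2 mm, flare tops sit at z 107.7 so the seat is about 86.7, and the hood mouth checks. Next I go to the rod.

Request:
apply_moves(series=[[[-0.08,0.96,0.14,0,0,0.28],[-0.05,0.96,0.14,0,0,0.28],[-0.02,0.96,0.14,0,0,0.28],[0.01,0.96,0.14,0,0,0.28],[0.03,0.96,0.14,0,0,0.28]]])

```text
clock: 4.18
eef_pos: [475.3, -128.9, 156.5]
tool_rot: [-3.141, -0.001, -0.06]
force: [1.0, -0.3, 0.1]
width: 85.7
```

Request:
apply_moves(series=[[[0,0.96,0.14,0,0,0.28],[0,0,0,0,0,0],[0,0,0,0,0,0],[0,0,0,0,0,0],[0,0,0,0,0,0]]])

```text
clock: 4.8
eef_pos: [471.3, -175.9, 149.7]
tool_rot: [-3.141, -0.0, -0.09]
force: [-0.6, -0.2, -0.6]
width: 85.4
```

```bash
python3 - <<'E'
from h import *; import pickle
plan([468,-176,150],-0.0915)
ci,im=grab('wrist','pics/w5.png'); pickle.dump(ci,open('w5.pkl','wb'))
print([(round(d['score'],2),round(d['location'][0]*640),round(d['location'][1]*480)) for d in viewer.find_in('wrist','rod_center')], proj(ci,[468,-176.6,36]))
E
```

```text
eef [ 471.3 -175.9  149.7] rpy [-3.141e+00 -3.000e-04 -8.960e-02] shift units [-0.067  0.007 -0.006]
rot units [-0.005 -0.003  0.018]
[(0.86, 322, 210), (0.83, 333, 381), (0.66, 139, 33), (0.61, 142, 251)] [319.25891171 221.63446706]
```

View pics/w5.png

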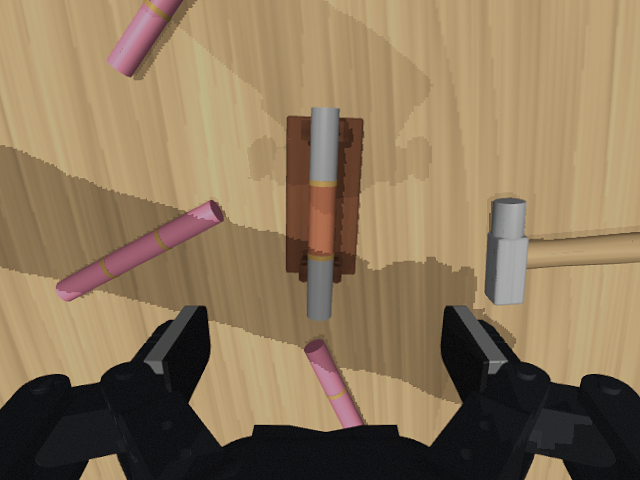

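```bash
python3 - <<'E'
from h import *; import pickle
c=pickle.load(open('w5.pkl','rb'))
a,b=atz(c,(324.5,108),40),atz(c,(319,318),40); m=atz(c,(322,221),46)
d=a-b; print(a.round(1),b.round(1),'len',np.linalg.norm(d),'mid',(a+b)/2,'grip mid',m,'yaw',np.arctan2(-d[0],d[1]))
b1,b2=atz(c,(324,184),46),atz(c,(320,258),46);print('bands',np.linalg.norm(b1-b2))
t=viewer.camera_info('top'); print(tri([ray(c,(322,221)),ray(t,(403.5,287))]))
e=atz(c,(288,117),8),atz(c,(287,272),8),atz(c,(362,119),8),atz(c,(355,275),8); print('rest yaw',[np.arctan2(-(p-q)[0],(p-q)[1]) for p,q in(e[:2],e[2:])])
E
```

```text
[479.4 -95.4  40. ] [ 460.4 -254.9   40. ] len 160.66791644296703 mid [ 469.88900963 -175.14487708   40.        ] grip mid [ 470.40980258 -173.80439761   46.        ] yaw -0.11833431295725307
bands 55.66349731247871
(array([ 469.0404543 , -176.15851659,   35.87990873]), [np.float64(1.0739063663048904), np.float64(1.0739063663049802)])
rest yaw [np.float64(-0.12259405459855474), np.float64(-0.11177073054725499)]
```

Rod centre is about (470, -175.5), z 35.9 as expected, yaw -0.118, length 160.7. The steel rod with a red-brown grip is the one lying in the rest, so the choice holds. I'll descend and grip.

Request:
apply_moves(series=[[[-0.02,0,0.6,0,0,0.14],[-0.01,0,0.6,0,0,0.13],[0,0,0.6,0,0,0],[0,0,0.6,0,0,0],[0,0,0.24,0,0,0]]])

```text
clock: 5.52
eef_pos: [468.5, -176.7, 16.3]
tool_rot: [-3.141, 0.002, -0.12]
force: [-0.3, 0.8, -0.7]
width: 85.2
```

Request:
apply_moves(series=[[[0,0,0,0,0,0],[0,0,0,0,0,0],[0,0,0,0,0,0],[0,0,0,0,0,0],[0,0,0,0,0,0]]], claw=-1)

```text
clock: 6.15
eef_pos: [469.5, -177.3, 17.9]
tool_rot: [3.142, -0.001, -0.121]
force: [-0.7, 0.2, 1.0]
width: -0.4
```

Request:
apply_moves(series=[[[0,0,0,0,0,0],[0,0,0,0,0,0],[0,0,0,0,0,0],[0,0,0,0,0,0],[0,0,0,0,0,0]]])

```text
clock: 6.78
eef_pos: [469.3, -177.3, 17.6]
tool_rot: [3.142, 0.0, -0.121]
force: [0.5, 0.6, -0.1]
width: 0.0
```

The fingers shut to 0 mm, so there's nothing between them. I'll look.

```bash
python3 - <<'E'
from h import *
ci,im=grab('wrist','pics/w6.png')
s,i2=grab('scene','pics/s6.png'); 
t,i3=grab('top','pics/t6.png'); 
o=np.zeros((600,800,3),np.uint8)
o[:360,:480]=cv2.resize(im,(480,360))
o[:300,480:800]=cv2.resize(i2[160:260,220:330],(320,300))
o[360:600,:480]=cv2.resize(i3[250:350,320:520],(480,240))
cv2.imwrite('pics/m6.png',o)
E
```

```text
(no output)
```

View pics/m6.png

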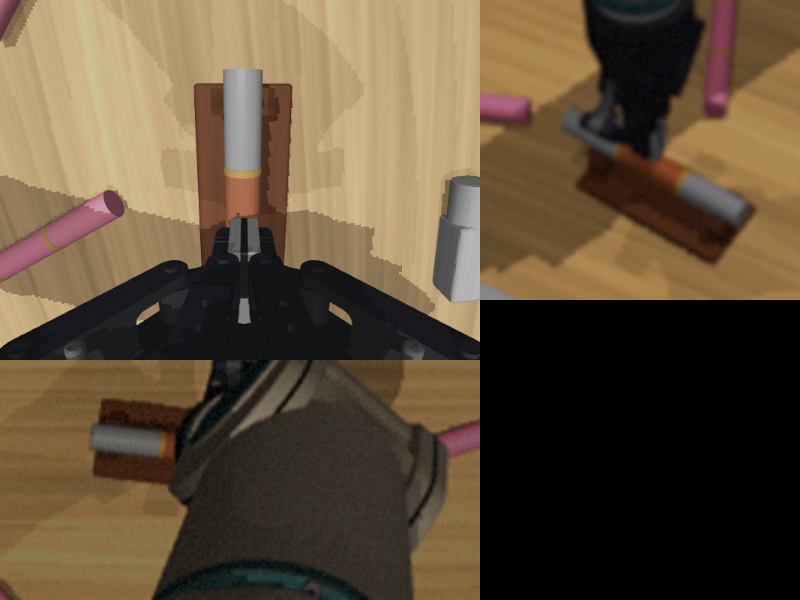

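```bash
python3 - <<'E'
from h import *
c=viewer.camera_info('wrist'); s=viewer.camera_info('scene'); st=ctrl.read_state(); print(st['eef_pos'],st['tool_rot'],st['width'],st['qpos'].round(3))
print('cam',-c['R'].T@c['t'])
for z in(17,30,36,46,55): print(z,'tip wrist',proj(c,[469.3,-177.3,z]).round(),'scene',proj(s,[469.3,-177.3,z]).round(1))
print('rod +end wrist',proj(c,[479.4,-95.5,40]),'band',proj(c,[473,-149.5,46]),'rod c scene',proj(s,[470,-175.5,36]))
im=cv2.imread('pics/w6.png'); cv2.imwrite('pics/m7.png',np.hstack([cv2.resize(im[200:350,220:430],None,fx=2.2,fy=2.2,interpolation=cv2.INTER_CUBIC),cv2.resize(cv2.imread('pics/s6.png')[175:250,240:320],(337,330),interpolation=cv2.INTER_CUBIC)]))
E
```

```text
[ 469.29879631 -177.30368492   17.58428029] [-3.14158132e+00  2.25145522e-05 -1.20507930e-01] -0.13283736746904323 [ 0.147  0.729  0.239  2.071 -0.429  0.388  0.606]
cam [ 479.25477425 -105.17177527  195.41890437]
17 tip wrist [323. 277.] scene [278.4 219.3]
30 tip wrist [323. 288.] scene [278.1 215.8]
36 tip wrist [323. 294.] scene [278.  214.2]
46 tip wrist [322. 304.] scene [277.8 211.5]
55 tip wrist [322. 314.] scene [277.6 209. ]
rod +end wrist [322.41515642  93.30351794] band [323.03394815 238.80650047] rod c scene [278.57995948 214.73430224]
```

View pics/m7.png

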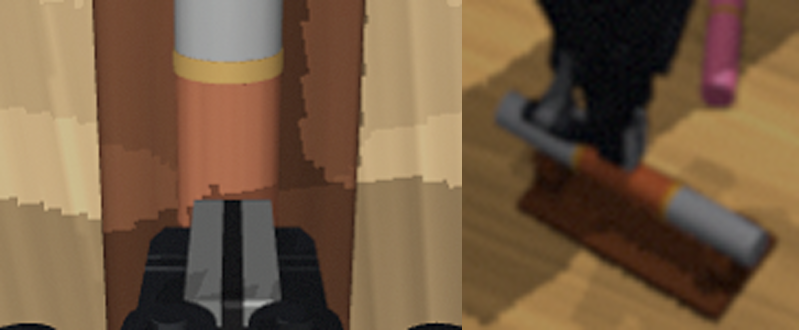

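```bash
python3 - <<'E'
from h import *
print([a for a in dir(ctrl) if a[0]!='_'],ctrl.grip_point_offset)
c=viewer.camera_info('wrist')
for z in(17.6,36,46,50,55,60,80): print(z,proj(c,[470.5,-166.4,z]).round(1), proj(c,[467.8,-188,z]).round(1))
E
```

```text
['MotionError', 'finish_job', 'grip_point_offset', 'read_state'] 18.700000000000003
17.6 [322.5 256.2] [322.4 298.3]
36 [322.2 270.3] [322.2 316.1]
46 [322.  279.3] [322.  327.3]
50 [321.9 283.2] [321.9 332.1]
55 [321.8 288.3] [321.8 338.5]
60 [321.7 293.8] [321.7 345.3]
80 [321.2 319.7] [321.2 377. ]
```

Request:
apply_moves(series=[[[0,0,0.02,0,0,0],[0,0,0.02,0,0,0],[0,0,0.02,0,0,0],[0,0,0.02,0,0,0],[0,0,0,0,0,0]]])

```text
clock: 7.55
eef_pos: [469.2, -177.3, 13.5]
tool_rot: [-3.142, 0.0, -0.121]
force: [0.4, -0.7, 0.0]
width: -0.1
```

Request:
apply_moves(series=[[[0,0,0.02,0,0,0],[0,0,0.02,0,0,0],[0,0,0.02,0,0,0],[0,0,0.01,0,0,0],[0,0,0,0,0,0]]])

```text
clock: 8.18
eef_pos: [469.4, -177.4, 11.1]
tool_rot: [-3.141, -0.001, -0.121]
force: [-2.2, 1.2, 11.6]
width: -0.3
```

The shut tips touch something at TCP z≈11. With the picture depths (pads seen about 35 mm short of the nominal TCP), that means the tips are resting on top of the rod at z 46. So the real tips are about 35 mm short of the reported TCP. I'll raise, open, and go down lower in checked steps.

Request:
apply_moves(series=[[[0,0,-0.2,0,0,0],[0,0,0,0,0,0],[0,0,0,0,0,0],[0,0,0,0,0,0],[0,0,0,0,0,0]]], claw=1)

```text
clock: 8.8
eef_pos: [469.1, -177.2, 19.9]
tool_rot: [-3.141, 0.001, -0.121]
force: [0.3, 0.1, -0.1]
width: 85.6
```

Request:
apply_moves(series=[[[0,-0.03,0.1,0,0,0],[0,0,0.1,0,0,0],[0,0,0.1,0,0,0],[0,0,0.1,0,0,0],[0,0,0,0,0,0]]])

```text
clock: 9.43
eef_pos: [469.1, -175.8, -0.4]
tool_rot: [-3.141, 0.001, -0.121]
force: [-0.0, 0.7, 1.0]
width: 85.5
```

```bash
python3 - <<'E'
from h import *
plan([470,-175.5,-17],-0.118)
ci,im=grab('wrist','pics/w8.png'); s,i2=grab('scene','pics/s8.png')
o=np.zeros((360,800,3),np.uint8)
o[:,:480]=cv2.resize(im,(480,360)); o[:300,480:]=cv2.resize(i2[160:260,220:330],(320,300),interpolation=cv2.INTER_CUBIC)
cv2.imwrite('pics/m8.png',o)
E
```

```text
eef [ 4.691e+02 -1.758e+02 -4.000e-01] rpy [-3.1414e+00  9.0000e-04 -1.2070e-01] shift units [ 0.017 -0.007  0.332]
rot units [-0.002  0.008 -0.026]
```

View pics/m8.png

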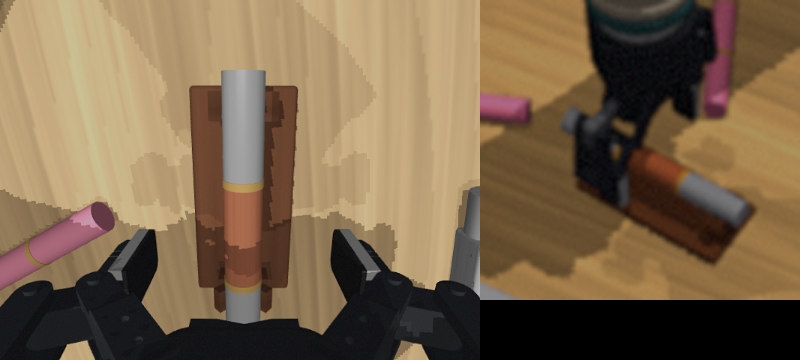

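Request:
apply_moves(series=[[[0.02,-0.04,0.07,0,0,0],[0,0,0.07,0,0,0],[0,0,0.07,0,0,0],[0,0,0.07,0,0,0],[0,0,0.04,0,0,0]]])

```text
clock: 10.15
eef_pos: [470.5, -174.0, -16.2]
tool_rot: [-3.142, 0.0, -0.121]
force: [-0.1, 0.2, -0.8]
width: 85.5
```

Request:
apply_moves(series=[[[0,0,0,0,0,0],[0,0,0,0,0,0],[0,0,0,0,0,0],[0,0,0,0,0,0],[0,0,0,0,0,0]]], claw=-1)

```text
clock: 10.78
eef_pos: [468.8, -173.6, -15.6]
tool_rot: [-3.141, 0.003, -0.121]
force: [-4.2, 0.0, 5.8]
width: 18.4
```

Request:
apply_moves(series=[[[0,0,0,0,0,0],[0,0,0,0,0,0],[0,0,-0.1,0,0,0],[0,0,-0.2,0,0,0],[0,0,-0.3,0,0,0]]])

```text
clock: 11.4
eef_pos: [470.7, -173.9, 14.8]
tool_rot: [-3.141, 0.0, -0.12]
force: [-0.2, 0.6, -1.7]
width: 18.3
```

Request:
apply_moves(series=[[[0,0,-0.6,0,0,0],[0,0,-0.8,0,0,0],[0,0,-0.8,0,0,0],[0,0,-0.5,0,0,0],[0,0,0,0,0,0]]])

```text
clock: 12.02
eef_pos: [472.2, -174.4, 151.5]
tool_rot: [3.141, -0.005, -0.12]
force: [0.3, -0.1, -2.7]
width: 18.0
```

```bash
python3 - <<'E'
from h import *; import pickle
st=ctrl.read_state(); print(st['eef_pos'],st['tool_rot'],st['width'],st['force'])
ci,im=grab('wrist','pics/w9.png'); pickle.dump((ci,st),open('w9.pkl','wb'))
s,i2=grab('scene','pics/s9.png')
u,v=proj(s,st['eef_pos']+[0,0,50]); u,v=int(u),int(v)
o=np.zeros((360,800,3),np.uint8)
o[:,:480]=cv2.resize(im,(480,360)); o[:300,480:]=cv2.resize(i2[v-50:v+50,u-53:u+54],(320,300),interpolation=cv2.INTER_CUBIC)
cv2.imwrite('pics/m9.png',o); print(u-53,v-50)
E
```

```text
[ 472.23459973 -174.37824113  151.52318728] [ 3.14098682 -0.00514635 -0.12027626] 17.977662591713923 [ 0.32334873 -0.09698797 -2.7015129 ]
222 114
```

View pics/m9.png

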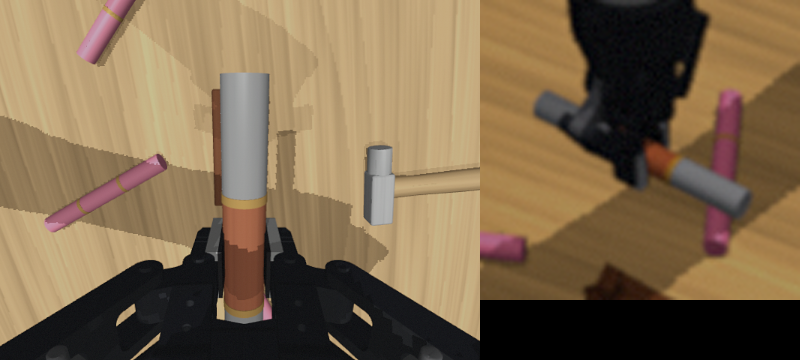

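Rod is held (force -2.7 N, width 18). In the picture its +y end is at (245,73) and the bands at rows 203 and 310 of the 480-wide view. I'll now fit where it sits in the grip.

```bash
cat > fit.py <<'E'
from h import *; import pickle,sys
from scipy.optimize import least_squares
ci,st=pickle.load(open('w9.pkl','rb')); im=cv2.imread('pics/w9.png').astype(int)
for r in list(range(90,104,1))+list(range(262,280,2))+list(range(404,424,2)): print(r,im[r,318:332].mean(0).round().astype(int),end=' ; ')
print()
for r in(110,150,190,230,260,300): 
    g=np.abs(np.diff(im[r,270:385].sum(1))); print(r,[(270+i,int(g[i])) for i in np.argsort(-g)[:5]])
E
python3 fit.py
```

```text
90 [114 155 182] ; 91 [114 155 182] ; 92 [114 155 182] ; 93 [114 156 182] ; 94 [113 155 182] ; 95 [112 155 183] ; 96 [131 159 180] ; 97 [173 171 168] ; 98 [170 170 169] ; 99 [169 169 168] ; 100 [168 169 168] ; 101 [169 169 169] ; 102 [168 169 168] ; 103 [168 169 168] ; 262 [155 156 156] ; 264 [156 156 156] ; 266 [138 147 156] ; 268 [ 88 152 186] ; 270 [ 88 151 185] ; 272 [ 88 151 184] ; 274 [ 89 151 185] ; 276 [ 88 151 184] ; 278 [ 86 144 181] ; 404 [ 56  79 132] ; 406 [ 56  79 132] ; 408 [ 56  80 132] ; 410 [ 57  80 132] ; 412 [ 56  79 132] ; 414 [ 51  84 120] ; 416 [ 67 119 149] ; 418 [ 67 118 148] ; 420 [ 66 118 148] ; 422 [ 65 118 149] ; 
110 [(np.int64(292), 131), (np.int64(358), 125), (np.int64(359), 55), (np.int64(295), 29), (np.int64(356), 27)]
150 [(np.int64(282), 242), (np.int64(358), 111), (np.int64(359), 75), (np.int64(293), 66), (np.int64(283), 43)]
190 [(np.int64(283), 229), (np.int64(357), 134), (np.int64(358), 88), (np.int64(370), 79), (np.int64(294), 49)]
230 [(np.int64(284), 112), (np.int64(356), 101), (np.int64(368), 89), (np.int64(357), 84), (np.int64(295), 55)]
260 [(np.int64(285), 195), (np.int64(294), 64), (np.int64(356), 64), (np.int64(298), 53), (np.int64(295), 49)]
300 [(np.int64(281), 114), (np.int64(296), 99), (np.int64(355), 87), (np.int64(295), 67), (np.int64(368), 52)]
```

```bash
cat > fit.py <<'E'
from h import *; import pickle
from scipy.optimize import least_squares
ci,st=pickle.load(open('w9.pkl','rb'))
R0=Ro.from_euler('xyz',st['tool_rot']).as_matrix(); T=st['eef_pos']; cam=-ci['R'].T@ci['t']
# params in tool frame: centre (x,y,z), axis tilt a (about tool x), yaw b
def geom(p):
    ax=R0@np.array([np.sin(p[4]),-np.cos(p[4])*np.cos(p[3]),np.sin(p[3])]); c=T+R0@p[:3]
    return c,ax
def res(p):
    c,ax=geom(p); up=np.array([0,0,1.])-ax[2]*ax; up/=np.linalg.norm(up); r=[]
    for o,row in((80,96.5),(26,279),(-26,414.5)): r.append(proj(ci,c+o*ax+10*up)[1]-row)
    for row,l,rr in((110,292.5,358.8),(150,293.2,358.8),(230,295.2,357),(300,296,355.6)):
        # sample the silhouette: point on axis at which the row matches, tangent directions
        os=np.linspace(-30,85,231); P=[];Q=[]
        for o in os:
            q=c+o*ax; v=cam-q; v-=v@ax*ax; d=np.linalg.norm(v); v/=d; w=np.cross(ax,v); s=10/d; k=np.sqrt(1-s*s)
            P.append(q+10*(s*v+k*w)); Q.append(q+10*(s*v-k*w))
        f=lambda A:cv2.projectPoints(np.array(A),cv2.Rodrigues(ci['R'])[0],ci['t'],ci['K'],ci['distortion'])[0][:,0]
        xs=[]
        for A in(P,Q):
            a=f(A); i=np.argsort(a[:,1]); xs.append(np.interp(row,a[i,1],a[i,0]))
        r+=[min(xs)-l,max(xs)-rr]
    return np.array(r+[(p[2]+51.6)/3,p[3]/0.03])
s=least_squares(res,[0,0,-51.6,0,0]); print('tool-frame centre',s.x[:3].round(2),'tilt,yaw',s.x[3:].round(4)); print(s.fun.round(2)); c,ax=geom(s.x); print(c,ax)
E
python3 fit.py
```

```text
tool-frame centre [  1.44   0.77 -52.23] tilt,yaw [-0.0079 -0.0004]
[-0.13  0.08  0.12 -0.05  0.41  0.12 -0.4  -0.04 -0.34  0.89 -0.59 -0.21
 -0.26]
[ 473.30451354 -175.2562102   203.75860676] [0.11955992 0.99280047 0.00725554]
```

```bash
python3 - <<'E'
from h import *
for i in range(3): viewer.get_image('wrist'); st=ctrl.read_state(); print(st['eef_pos'].round(1),st['tool_rot'].round(4))
seq([470.5,188,130],0.0995,10)
E
```

```text
[ 470.  -173.4  148.5] [-3.1411e+00  1.4000e-03 -1.2040e-01]
[ 469.9 -173.5  148.2] [-3.1411e+00  2.0000e-03 -1.2040e-01]
[ 469.8 -173.6  148.1] [-3.1412e+00  2.3000e-03 -1.2060e-01]
[np.float64(-0.086), np.float64(-0.718), np.float64(0.036)] [0, 0, np.float64(-0.21)]
[np.float64(-0.07), np.float64(-0.72), np.float64(0.036)] [0, 0, np.float64(-0.21)]
[np.float64(-0.054), np.float64(-0.721), np.float64(0.036)] [0, 0, np.float64(-0.21)]
[np.float64(-0.038), np.float64(-0.722), np.float64(0.036)] [0, 0, np.float64(-0.21)]
[np.float64(-0.022), np.float64(-0.723), np.float64(0.036)] [0, 0, np.float64(-0.21)]
[np.float64(-0.006), np.float64(-0.723), np.float64(0.036)] [0, 0, np.float64(-0.21)]
[np.float64(0.01), np.float64(-0.723), np.float64(0.036)] [0, 0, np.float64(-0.21)]
[np.float64(0.026), np.float64(-0.723), np.float64(0.036)] [0, 0, np.float64(-0.21)]
[np.float64(0.041), np.float64(-0.722), np.float64(0.036)] [0, 0, np.float64(-0.21)]
[np.float64(0.057), np.float64(-0.721), np.float64(0.036)] [0, 0, np.float64(-0.21)]
```

Request:
apply_moves(series=[[[-0.09,-0.72,0.04,0,0,-0.21],[-0.07,-0.72,0.04,0,0,-0.21],[-0.05,-0.72,0.04,0,0,-0.21],[-0.04,-0.72,0.04,0,0,-0.21],[-0.02,-0.72,0.04,0,0,-0.21]]])

```text
clock: 12.9
eef_pos: [470.3, 7.7, 138.1]
tool_rot: [3.141, 0.002, -0.01]
force: [0.3, 0.3, -2.2]
width: 18.1
```

Request:
apply_moves(series=[[[-0.01,-0.8,0.04,0,0,-0.21],[0.01,-0.8,0.04,0,0,-0.21],[0.03,-0.8,0.04,0,0,-0.21],[0.04,-0.72,0.03,0,0,-0.21],[0.05,-0.5,0.03,0,0,-0.21]]])

```text
clock: 13.52
eef_pos: [470.9, 189.6, 128.9]
tool_rot: [3.141, 0.002, 0.102]
force: [0.6, -0.3, -2.2]
width: 18.3
```

Request:
apply_moves(series=[[[0,0,0,0,0,0],[0,0,0,0,0,0],[0,0,0,0,0,0],[0,0,0,0,0,0],[0,0,0,0,0,0]]])

```text
clock: 14.15
eef_pos: [471.8, 187.4, 130.2]
tool_rot: [-3.142, -0.0, 0.098]
force: [-0.5, 0.3, -1.6]
width: 18.2
```

```bash
python3 - <<'E'
from h import *
for i in range(2): viewer.get_image('wrist'); plan([470.5,188,100],0.0995)
E
```

```text
eef [471.8 187.5 130.2] rpy [-3.1415e+00 -1.0000e-04  9.8700e-02] shift units [-0.025 -0.012  0.604]
rot units [-0.001 -0.001 -0.008]
eef [471.8 187.6 130.2] rpy [-3.1415 -0.      0.0989] shift units [-0.025 -0.009  0.603]
rot units [-0.001 -0.    -0.006]
```

Request:
apply_moves(series=[[[-0.02,-0.01,0.3,0,0,0],[0,0,0.3,0,0,0],[0,0,0.3,0,0,0],[0,0,0.1,0,0,0],[0,0,0,0,0,0]]])

```text
clock: 14.88
eef_pos: [470.5, 188.0, 79.5]
tool_rot: [3.141, 0.001, 0.099]
force: [0.0, 0.2, -1.2]
width: 18.4
```

Request:
apply_moves(series=[[[0,0,0,0,0,0],[0,0,0,0,0,0],[0,0,0,0,0,0],[0,0,0,0,0,0],[0,0,0,0,0,0]]])

```text
clock: 15.5
eef_pos: [470.7, 188.3, 80.2]
tool_rot: [-3.141, -0.0, 0.099]
force: [0.2, -0.3, -2.5]
width: 18.4
```

```bash
python3 - <<'E'
from h import *; import pickle
viewer.get_image('wrist')
st=ctrl.read_state(); print(st['eef_pos'].round(2),st['tool_rot'].round(4),st['force'])
ci,im=grab('wrist','pics/w10.png'); pickle.dump((ci,st),open('w10.pkl','wb'))
s,i2=grab('scene','pics/s10.png')
o=np.zeros((600,800,3),np.uint8)
o[:400,:600]=cv2.resize(im[20:340,80:560],(600,400),interpolation=cv2.INTER_CUBIC); 
O=cv2.resize(i2[210:330,390:520],None,fx=1.5,fy=1.5); o[400:580,600:795]=O
o[400:,:500]=cv2.resize(im[40:160,225:425],(500,200)[0:2],interpolation=cv2.INTER_CUBIC)[:200]
cv2.imwrite('pics/m10.png',o)
for z,n in((107.7,'flare'),):
  for y in(38,52):
    for x in(-15.6,15.6):
      w=np.array([469.25,200.2,0])+[np.cos(.0995)*x-np.sin(.0995)*y,np.sin(.0995)*x+np.cos(.0995)*y,z]; print(x,y,proj(ci,w).round(1))
E
```

```text
[470.69 188.27  80.14] [-3.1415 -0.      0.0993] [-0.16311729 -0.83114258 -1.16324993]
-15.6 38 [280.2 182. ]
15.6 38 [362.6 181.9]
-15.6 52 [279.  144.2]
15.6 52 [363.5 144.1]
```

View pics/m10.png

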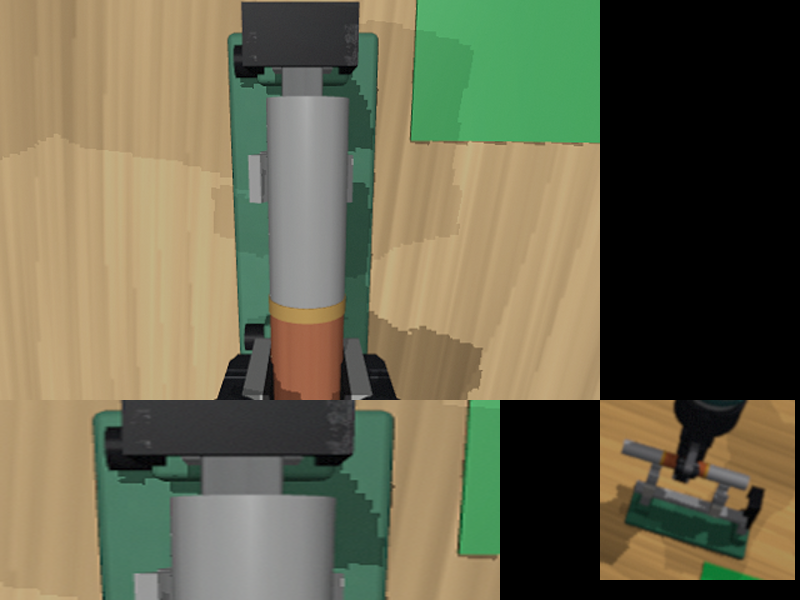

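```bash
python3 - <<'E'
from h import *; import pickle
ci,st=pickle.load(open('w10.pkl','rb')); im=cv2.imread('pics/w10.png').astype(int)
O=np.array([469.25,200.2]);ca,sa=np.cos(.0995),np.sin(.0995); H=np.array([[ca,sa],[-sa,ca]])
for r in(110,120,135,190,210,230,250):
    g=np.abs(np.diff(im[r,285:370].sum(1))); i=np.argsort(-g)[:40]; L=[285+k for k in i if k<20 and g[k]>30]; Rr=[285+k for k in i if k>60 and g[k]>30]
    l,rr=max(L,default=0)+.5,min(Rr,default=0)+.5
    w=atz(ci,((l+rr)/2,r),133); print(r,sorted(L),sorted(Rr),'holder xy',(H@(w[:2]-O)).round(2))
print([(r,im[r,310:340].sum(1).mean().round()) for r in list(range(92,101))]); 
for r in(96,97): print('end',(H@(atz(ci,(326,r),142.2)[:2]-O)).round(2))
print([(r,(im[r,310:340,2]-im[r,310:340,0]).mean().round()) for r in list(range(256,284,2))])
print('grip edge',[(r,(H@(atz(ci,(325,r),142.2)[:2]-O)).round(2)) for r in(264,276,278,280)])
print('tcp in holder',H@(st['eef_pos'][:2]-O))
E
```

```text
110 [] [np.int64(357), np.int64(358)] holder xy [-42.78  63.83]
120 [np.int64(292), np.int64(293)] [np.int64(357), np.int64(358)] holder xy [ 1.54 60.58]
135 [np.int64(294)] [np.int64(357), np.int64(358)] holder xy [ 1.69 56.15]
190 [] [np.int64(355), np.int64(356)] holder xy [-45.47  39.38]
210 [np.int64(295)] [np.int64(355), np.int64(356)] holder xy [ 1.52 32.75]
230 [np.int64(296)] [np.int64(354), np.int64(355)] holder xy [ 1.52 26.1 ]
250 [np.int64(296)] [np.int64(354)] holder xy [ 1.51 19.24]
[(92, np.float64(322.0)), (93, np.float64(323.0)), (94, np.float64(322.0)), (95, np.float64(317.0)), (96, np.float64(351.0)), (97, np.float64(451.0)), (98, np.float64(472.0)), (99, np.float64(469.0)), (100, np.float64(468.0))]
end [ 1.67 67.  ]
end [ 1.67 66.73]
[(256, np.float64(0.0)), (258, np.float64(0.0)), (260, np.float64(0.0)), (262, np.float64(0.0)), (264, np.float64(-1.0)), (266, np.float64(38.0)), (268, np.float64(95.0)), (270, np.float64(94.0)), (272, np.float64(94.0)), (274, np.float64(94.0)), (276, np.float64(94.0)), (278, np.float64(92.0)), (280, np.float64(89.0)), (282, np.float64(89.0))]
grip edge [(264, array([ 1.35, 17.73])), (276, array([ 1.34, 13.74])), (278, array([ 1.34, 13.06])), (280, array([ 1.34, 12.39]))]
tcp in holder [  0.24981535 -12.01800269]
```

Rod is 1.5 mm to +x of the clip line, its end 10 mm before the mouth, and parallel. I'll correct x and go down slowly, watching force.

Request:
apply_moves(series=[[[-0.03,0,0.1,0,0,0],[0,0,0.1,0,0,0],[0,0,0.1,0,0,0],[0,0,0.1,0,0,0],[0,0,0.06,0,0,0]]])

```text
clock: 16.27
eef_pos: [469.0, 188.0, 56.6]
tool_rot: [3.141, 0.001, 0.099]
force: [-0.9, 0.7, -1.6]
width: 18.5
```

Request:
apply_moves(series=[[[0,0,0,0,0,0],[0,0,0.02,0,0,0],[0,0,0.02,0,0,0],[0,0,0.02,0,0,0],[0,0,0.02,0,0,0]]])

```text
clock: 16.9
eef_pos: [469.7, 188.3, 53.7]
tool_rot: [-3.141, -0.001, 0.099]
force: [-1.5, -0.2, 7.2]
width: 18.3
```

Request:
apply_moves(series=[[[0,0,0.02,0,0,0],[0,0,0.02,0,0,0],[0,0,0.02,0,0,0],[0,0,0.02,0,0,0],[0,0,0,0,0,0]]])

```text
clock: 17.52
eef_pos: [469.8, 188.4, 50.0]
tool_rot: [-3.141, -0.001, 0.099]
force: [-1.5, 0.2, 9.0]
width: 18.6
```

Request:
apply_moves(series=[[[0,0,0.02,0,0,0],[0,0,0.02,0,0,0],[0,0,0.02,0,0,0],[0,0,0.02,0,0,0],[0,0,0,0,0,0]]])

```text
clock: 18.15
eef_pos: [469.5, 188.4, 45.5]
tool_rot: [-3.141, -0.001, 0.099]
force: [-1.5, 0.7, 5.3]
width: 18.6
```

Request:
apply_moves(series=[[[0,0,0.02,0,0,0],[0,0,0.02,0,0,0],[0,0,0.02,0,0,0],[0,0,0,0,0,0],[0,0,0,0,0,0]]])

```text
clock: 18.77
eef_pos: [468.9, 188.1, 41.6]
tool_rot: [3.141, 0.001, 0.099]
force: [0.0, 1.6, -4.7]
width: 17.8
```

Request:
apply_moves(series=[[[0,0,0.02,0,0,0],[0,0,0.02,0,0,0],[0,0,0.02,0,0,0],[0,0,0,0,0,0],[0,0,0,0,0,0]]])

```text
clock: 19.4
eef_pos: [469.0, 187.9, 38.8]
tool_rot: [3.141, 0.001, 0.099]
force: [0.6, 0.8, -5.5]
width: 17.8
```

Request:
apply_moves(series=[[[0,0,0.02,0,0,0],[0,0,0.01,0,0,0],[0,0,0,0,0,0],[0,0,0,0,0,0],[0,0,0,0,0,0]]])

```text
clock: 20.02
eef_pos: [469.0, 188.0, 37.5]
tool_rot: [3.142, 0.0, 0.099]
force: [-2.0, -0.4, -3.9]
width: 18.1
```

Request:
apply_moves(series=[[[0,0,0.02,0,0,0],[0,0,0,0,0,0],[0,0,0,0,0,0],[0,0,0,0,0,0],[0,0,0,0,0,0]]])

```text
clock: 20.65
eef_pos: [469.1, 188.1, 37.4]
tool_rot: [-3.141, -0.0, 0.099]
force: [-2.8, -1.6, 5.2]
width: 18.2
```

Request:
apply_moves(series=[[[0,0,0.01,0,0,0],[0,0,0,0,0,0],[0,0,0,0,0,0],[0,0,0,0,0,0],[0,0,0,0,0,0]]])

```text
clock: 21.28
eef_pos: [469.1, 188.1, 37.3]
tool_rot: [-3.141, -0.0, 0.099]
force: [-3.5, -0.8, 12.0]
width: 18.3
```

Bottomed gently (12 N). I'll relax the press, then slide +y.

Request:
apply_moves(series=[[[0,0,-0.02,0,0,0],[0,-0.06,0,0,0,0],[0,-0.06,0,0,0,0],[0,-0.06,0,0,0,0],[0,-0.06,0,0,0,0]]])

```text
clock: 21.9
eef_pos: [468.1, 197.5, 37.4]
tool_rot: [3.139, 0.0, 0.098]
force: [-2.0, -6.5, 4.5]
width: 18.5
```

Request:
apply_moves(series=[[[0,-0.04,0,0,0,0],[0,-0.04,0,0,0,0],[0,-0.02,0,0,0,0],[0,0,0,0,0,0],[0,0,0,0,0,0]]])

```text
clock: 22.52
eef_pos: [467.5, 202.6, 37.4]
tool_rot: [3.139, 0.001, 0.098]
force: [-1.4, -6.2, 4.1]
width: 18.2
```

```bash
python3 - <<'E'
from h import *
st=ctrl.read_state(); ci,im=grab('wrist','pics/w11.png'); im=im.astype(int)
O=np.array([469.25,200.2]);ca,sa=np.cos(.0995),np.sin(.0995); H=np.array([[ca,sa],[-sa,ca]])
print('tcp in holder',H@(st['eef_pos'][:2]-O),st['force'],st['eef_pos'])
d=(im[:,310:340,2]-im[:,310:340,0]).mean(1); print([(r,int(d[r])) for r in range(256,280,2)])
b=[r for r in range(240,300) if d[r]>45][0]; print('band start',b,'->',(H@(atz(ci,(325,b),98.5)[:2]-O)).round(2))
E
```

```text
tcp in holder [-1.46772399  2.55526816] [-1.35727394 -6.22101889  4.11946504] [467.53570557 202.59683201  37.36232758]
[(256, 0), (258, 0), (260, 0), (262, 0), (264, 0), (266, 19), (268, 98), (270, 95), (272, 95), (274, 95), (276, 95), (278, 94)]
band start 267 -> [-0.29 31.13]
```

Request:
apply_moves(series=[[[0,-0.03,0,0,0,0],[0,-0.03,0,0,0,0],[0,-0.03,0,0,0,0],[0,-0.02,0,0,0,0],[0,0,0,0,0,0]]])

```text
clock: 23.2
eef_pos: [467.1, 208.0, 37.4]
tool_rot: [3.139, 0.0, 0.098]
force: [-2.7, -5.5, 5.4]
width: 17.7
```

Request:
apply_moves(series=[[[0,-0.02,0,0,0,0],[0,-0.02,0,0,0,0],[0,0,0,0,0,0],[0,0,0,0,0,0],[0,0,0,0,0,0]]])

```text
clock: 23.82
eef_pos: [466.8, 209.2, 37.3]
tool_rot: [3.138, 0.001, 0.097]
force: [-1.4, -8.4, 5.0]
width: 18.2
```

Request:
apply_moves(series=[[[0,-0.02,0,0,0,0],[0,-0.02,0,0,0,0],[0,0,0,0,0,0],[0,0,0,0,0,0],[0,0,0,0,0,0]]])

```text
clock: 24.45
eef_pos: [466.9, 209.2, 37.3]
tool_rot: [3.136, 0.001, 0.096]
force: [-2.1, -12.5, 5.4]
width: 18.0
```

```bash
python3 - <<'E'
from h import *
st=ctrl.read_state(); ci,im=grab('wrist','pics/w12.png'); im=im.astype(int)
O=np.array([469.25,200.2]);ca,sa=np.cos(.0995),np.sin(.0995); H=np.array([[ca,sa],[-sa,ca]])
print('tcp in holder',H@(st['eef_pos'][:2]-O),st['force'],st['eef_pos'],st['tool_rot'])
d=(im[:,310:340,2]-im[:,310:340,0]).mean(1)
b=[r for r in range(240,300) if d[r]>45][0]; X=H@(atz(ci,(325,b),98.5)[:2]-O); print('band start',b,'->',X.round(2),'centre y',X[1]-30.1)
E
```

```text
tcp in holder [-1.4902939   9.15891419] [ -2.11856719 -12.51235668   5.41888756] [466.85726816 209.16557413  37.32840301] [3.13607776e+00 8.07441718e-04 9.61208228e-02]
band start 267 -> [-0.23 37.94] centre y 7.842688075696927
```

Request:
apply_moves(series=[[[0,0.03,0,0,0,0],[0,0.03,0,0,0,0],[0,0,0,0,0,0],[0,0,0,0,0,0],[0,0,0,0,0,0]]])

```text
clock: 25.12
eef_pos: [466.9, 209.2, 37.3]
tool_rot: [3.139, 0.001, 0.098]
force: [-1.5, -6.1, 3.6]
width: 18.1
```

Request:
apply_moves(series=[[[0,0,0,0,0,0],[0,0,0,0,0,0],[0,0,0,0,0,0],[0,0,0,0,0,0],[0,0,0,0,0,0]]], claw=1)

```text
clock: 25.75
eef_pos: [466.9, 211.6, 37.1]
tool_rot: [-3.141, -0.0, 0.099]
force: [-0.5, -1.0, 0.5]
width: 85.3
```

Request:
apply_moves(series=[[[0,0,0,0,0,0],[0,0,-0.1,0,0,0],[0,0,-0.4,0,0,0],[0,0,-0.8,0,0,0],[0,0,-0.8,0,0,0]]])

```text
clock: 26.38
eef_pos: [466.7, 211.3, 143.4]
tool_rot: [3.141, 0.0, 0.099]
force: [1.2, 0.5, 0.7]
width: 85.6
```

Request:
apply_moves(series=[[[0,0,-0.3,0,0,0],[0,0,0,0,0,0],[0,0,0,0,0,0],[0,0,0,0,0,0],[0,0,0,0,0,0]]])

```text
clock: 27.0
eef_pos: [466.4, 211.2, 156.3]
tool_rot: [3.141, 0.001, 0.099]
force: [0.4, -0.7, 0.1]
width: 85.4
```

```bash
python3 - <<'E'
from h import *
st=ctrl.read_state(); ci,im=grab('wrist','pics/w13.png'); print(st['eef_pos'],st['width'],st['force'])
s,i2=grab('scene','pics/s13.png')
O=np.array([469.25,200.2]);ca,sa=np.cos(.0995),np.sin(.0995)
for y in(88,34,-18,-72,77): 
  w=[O[0]-sa*y,O[1]+ca*y]; print(y,proj(ci,w+[98.5]).round(1))
u,v=map(int,proj(ci,[469.25,200.2,90]))
o=np.zeros((500,800,3),np.uint8)
o[:480,:480]=cv2.resize(im[max(0,v-130):max(0,v-130)+220,u-110:u+110],(480,480),interpolation=cv2.INTER_CUBIC)
o[:295,480:]=cv2.resize(i2[210:330,390:520],(320,295),interpolation=cv2.INTER_CUBIC)
print('crop org',u-110,max(0,v-130),'scale',480/220); cv2.imwrite('pics/m13.png',o)
E
```

```text
[466.43438955 211.2264285  156.2907469 ] 85.39721018704746 [ 0.44308727 -0.66218994  0.09681873]
88 [326.2 112.3]
34 [326.2 205.6]
-18 [326.2 285.4]
-72 [326.3 358.3]
77 [326.2 132.2]
crop org 216 124 scale 2.1818181818181817
```

```bash
python3 - <<'E'
from h import *
ci,im=grab('wrist','pics/w14.png'); im=im.astype(int)
O=np.array([469.25,200.2]);ca,sa=np.cos(.0995),np.sin(.0995); H=np.array([[ca,sa],[-sa,ca]])
p=im[:,319:333].mean(1); d=p[:,2]-p[:,0]; g=np.abs(np.diff(d))
print([(r,int(g[r]),(H@(atz(ci,(326,r+.5),98.5)[:2]-O))[1].round(2)) for r in range(150,350) if g[r]>12])
h=np.abs(np.diff(p.sum(1))); print('edges',[(r,int(h[r])) for r in range(100,380) if h[r]>40])
for r in(190,220,260,280):
    q=np.abs(np.diff(im[r,295:360].sum(1))); k=[295+i for i in range(64) if q[i]>40]; print(r,k,[(H@(atz(ci,(c+.5,r),88.5)[:2]-O))[0].round(1) for c in(k[0],k[-1])] if k else '')
print([(x['score'],x['location'][0]*640,x['location'][1]*480) for x in viewer.find_in('scene','rod_center')][:4], proj(viewer.camera_info('scene'),[468.5,208,88.5]))
E
```

```text
[(198, 44, np.float64(38.41)), (199, 46, np.float64(37.8)), (290, 41, np.float64(-21.61)), (291, 46, np.float64(-22.31))]
edges [(100, 44), (131, 90), (132, 96), (135, 118), (136, 46), (205, 53), (285, 47), (289, 57), (344, 46), (366, 40), (368, 42)]
190 [297, 298, 303, 304, 306, 312, 313, 337, 345, 351, 352, 356, 357] [np.float64(-17.6), np.float64(19.8)]
220 [309, 352, 353] [np.float64(-10.3), np.float64(17.7)]
260 [351, 352] [np.float64(16.9), np.float64(17.5)]
280 [300, 301, 355, 356] [np.float64(-16.8), np.float64(20.5)]
[(0.92, 303.296, 171.984), (0.76, 372.47999999999996, 221.52), (0.75, 451.712, 267.792), (0.61, 201.92000000000002, 194.304)] [451.42807063 267.35242894]
```

```bash
python3 -c "
from cell import ctrl
print(ctrl.finish_job(), ctrl.read_state()['clock'])"
```

```text
the job is handed in; nothing more can be done
the job is handed in; nothing more can be done
```

The rod is pressed into both clips and slid home against the hood's end wall, and the gripper has let go. I handed the job in after about 27 s; no verdict is reported.

**What I did**
- **Pick-up:** I took the steel rod with the red-brown grip from the wooden rest and left the pink look-alikes alone.
- **First grasp missed:** the real fingertips sit about 35 mm short of the reported TCP. The shut tips touched the rod's top once at about 12 N; I then allowed for the offset and the second grasp held.
- **Pressing in:** I came down with the rod's end about 10 mm before the hood mouth. It snapped into both clips at 9 N or less and bottomed at about 12 N.
- **Sliding home:** the slide took about 6 N and stopped at the wall at about 12.5 N. I eased the push off, opened the gripper and rose clear.

**Last checks, after letting go**
- **Along the holder:** the rod centre is about 8.07 mm from the holder's origin (8 expected), measured from its bands.
- **Sideways:** it is about -0.3 mm off the clip line. This is less certain, because only one side edge of the rod showed clearly.
- **Height:** the band spacing fits an axis about 88.5 mm up, and the scene camera finds the rod within a pixel of where that puts it.
- **Robot:** the wrist force is about zero and the fingers are open.

I could not look at the last close-up, because the 12-picture limit was reached. So the final state was checked with numbers from the images only. I did not measure the hammer, tray and handle blank again at the end; nothing was moved near them.

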